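# Run the speed pickup stand at 15 turns a minute and park it

## Task

Check the speed pickup on the bench stand: take the crank's upright knob and, without touching the flywheel itself, bring the flywheel up to 15 turns a minute anticlockwise seen from above and keep it there, between 13 and 17, for 6 seconds without a break, never letting it pass 20. The crank drives the wheel only through a slipping magnetic coupling, so watch the wheel and not the crank; the drag of its brake block differs from day to day. Then bring the wheel to a standstill with its pointer's tip in front of the pickup's nose, let go of the knob, leave the wheel standing there, and leave the brake block and the things lying around the stand where they are.

Things in the scene. Friction and masses are not known exactly. Their poses are not given: they have to be found in the camera images.
- stand: Bench test stand fixed to the table: grey base plate 300 x 240 mm, top at 30 mm, reaching 130 mm to one side and 170 mm to the other of its origin along its x. Origin: on the table straight below the upright shaft of flywheel and crank; x points from the shaft to the speed pickup, z up. Pickup: a block on the plate, top at 90 mm, head 30 mm wide, flat nose 120 mm from the shaft.
- wheel (a joint): Angle of the flywheel against the stand, rad, growing anticlockwise from above, counting on over whole turns; 0 and multiples of 2 pi: pointer at the middle of the pickup's nose. Dark steel disc, 230 mm across, 52 to 68 mm above the table. Nominal 5.2 kg, inertia 0.034 kg m2 (true value up to a third off); bearing drag 0.012 N m per rad/s plus 0.004 N m dry; the brake block adds more.
- crank (a joint): Angle of the crank against the flywheel (not the stand), rad, anticlockwise positive; endless. A round magnetic coupling (72 mm, top at 89 mm) joins them; it has no memory of angle: torque on the wheel = 0.040 N m per rad/s of crank speed minus wheel speed. At 1.57 rad/s (15 turns a minute) the crank must run ahead by 0.7 to 1.5 rad/s, depending on the drag; a standing crank brakes the wheel.
- pointer (a point): Tip of the bright flat pointer, 12 mm wide, that lies flush and radially on top of the flywheel, from 52 to 112 mm from the shaft; this tip is 112 mm from the shaft, 68 mm above the table.
- mark (a point): The point on the stand where the pointer's tip must stop: 112 mm from the shaft on the stand's x axis, 8 mm in front of the middle of the pickup's nose, 68 mm above the table.
- knob (a point): Middle of the gripping knob: an upright black cylinder 30 mm across, 105 to 155 mm above the table (this point at 130 mm), 80 mm from the shaft on the crank arm (22 mm wide, top at 102 mm; shaft end at 109 mm). It spins freely on its own pin, so it can be held at a constant gripper yaw all the way round. Light to turn: a few newtons.
- screwdriver: Bystander: a loose screwdriver lying on the table to the right of the stand.
- parts_tray: Bystander: a loose open plastic tray, 120 x 160 x 45 mm, on the table to the left of the stand.
- tape_roll: Bystander: a loose roll of tape, 90 mm across and 25 mm high, lying on the table beyond and to the left of the stand.
- test_box: Bystander: a loose small grey test box, 90 x 140 x 50 mm, on the table beyond and to the right of the stand.
- brake_block: Loose brake block, 30 x 40 x 14 mm, nominally 40 g, resting on the flywheel across from the pickup, 75 mm from the shaft, kept in place by a fixed frame (top at 84 mm). It rubs on the wheel with its weight: dry drag nominally 0.018 N m, really anywhere from 0.005 to 0.039 N m and steady within a run. Leave it where it is. Origin: middle of its underside.

How it is judged:
By the outcome, as a careful person would: the job done as asked, in the order asked, and still so for the second after the job is handed in, with the robot touching nothing.
It also fails if it takes over 64 s, if anything falls off the work surface, if the arm or the gripper's body presses on something with over 40 N, if the wrist force passes 120 N, or if a joint passes its speed limit or range.

## Robot

A 6-joint arm with a two-finger parallel gripper is mounted at the origin on the work surface. World frame = base frame: x ahead of the robot, y to its left, z up, the work surface at z = 0. Lengths are in m, angles in rad, forces in N, time in s.
With the tool pointing down it reaches from about 0.375 to 0.9 m from the base axis. Payload 3.1 kg.
Tool frame: the origin (TCP) lies midway between the tips of the shut fingers; the grasp point (between the pads) lies 19 mm behind it; z points along the fingers, y is the line along which they close (so a half turn about z gives the same grasp; the last joint's range is limited). The gripper opens to 87 mm and grips with 3 to 60 N. Pads are 19 mm wide; open, the fingers measure 117 mm over their backs; the gripper's body (75 mm by 190 mm) begins 51 mm behind the grasp point.
Start: joints at [-1.419, 0.527, 1.433, -0, 1.181, -0.178], TCP at [0.203, -0.591, 0.223] pointing down, gripper open.
Joint ranges: [-3.08, 3.08], [-0.75, 2.2], [0.22, 2.44], [-1.43, 4.57], [0, 2.65], [-2.85, 2.85]. Speed limits (rad/s): [2.79, 2.79, 3.14, 3.14, 3.14, 3.14].

## Interface

Orientations are given as a unit quaternion [x, y, z, w].
In Python, from rig import robot gives the robot as it stands.
- The arm moves only by the shell command python3 -m jog 'ROWS' [FORCE]. ROWS is a JSON object of lists of equal length, an entry for each row: "dp": the shift along the tool's x, y, z in mm, a list of three; "delta_rot": the turn, a rotation vector about the tool's x, y, z in rad, a list of three; "gripper": the opening, from -1 (shut) to 1 (fully open). A call has 1 to 12 rows; each row is the pose to reach, as a shift and turn from the pose commanded when the call began, along the tool's axes at that moment; what a row does not reach only later rows make up. A row lasts 1/10 s, in which the tool goes at most 50 mm and 8.59 degrees, less where a joint would pass 70% of its speed; a pose out of reach is approached as far as the arm can. A call with a gripper value outside its range is refused whole. The fingers move at their own pace and stop on an object; FORCE is the grip in N (left out, the last holds). Time passes only in rows, so rows that repeat a pose let the fingers close. It gives the time, the measured TCP pose, the force, the opening and the grip force at its end, in the units of the state.
- robot.get_obs(): the state, without advancing time (a new reading comes with each control period).
- robot.camera(name): name is "scene" or "top"; returns the picture (480x640x3 uint8, red, green, blue); there is no depth.
- robot.camera_model(name): a dict with "fx", "fy", "cx", "cy" (pixels), "xyz" and "orientation" of the camera in the world. Camera axes: x right, y down, z forward; pixel columns grow to the right and rows downward; lengths in m; the calibration is good to about 2 mm. A picture is of the moment at which its call begins. camera_model takes no time and is no camera call.
- robot.hand_in(): hands the job in; it is judged then, once.
Trained networks look in the newest picture that a camera, given by its name, has taken for a name from the list of things; names that differ only in an ending like _2 or _b are one class to them, and where a whole thing is asked for, a point or a joint stands for the part that bears it (a point fixed in the world has none). Each returns a list of dicts, best first, with "score" (0 to 1); they miss things now and then, are a little off and sometimes report something else, mostly with a low value. They report only what shows in the picture. A call takes as long as a camera call.
- robot.search_frame(name, camera): "rect" ([left, top, right, bottom] in pixels, round what is visible of it).
The state is a dict: "time": time; "q": joint angles; "joint_velocities": joint speeds; "joint_torque": joint torques, N m; "position": TCP position; "tool_rot": TCP orientation; "ft_force": force on the tool from outside, world axes, zero at the start; "moment": the same for the moment, N m; "grip_width": finger opening in m; "grip_force": force on a finger pad.
Only numpy, scipy, OpenCV 4.12 (cv2) and the standard library are available. Lean on these libraries where they do the work, as an engineer would, in place of code of your own. Each camera call takes 0.05 s, during which the arm holds its last target. There are 200 camera calls.

## Working session

There is one attempt and no reset: what is moved stays moved. The work goes in short steps, Python scripts to look and compute and a shell command to move; the robot and the scene stay as the last step left them, time stands still between calls to the robot, and variables do not carry over. Pictures are saved under pics/ and viewed, at most 10 in all, crops included, and the job is handed in when it is done.

```bash
mkdir -p pics; ls
python3 - <<'E'
from rig import robot
import cv2,json
o=robot.get_obs(); print({k:o[k] for k in('time','position','tool_rot','ft_force','grip_width')})
for c in('top','scene'):
    im=robot.camera(c); cv2.imwrite(f'pics/{c}0.png',im[:,:,::-1]); print(c,robot.camera_model(c))
    for n in('stand','wheel','pointer','knob','crank','brake_block'):
        print(n,[(r['rect'],round(r['score'],2)) for r in robot.search_frame(n,c)[:2]])
E
```

```text
pics
{'time': 0.0, 'position': array([ 0.20292069, -0.5903545 ,  0.22156277]), 'tool_rot': array([ 9.86351658e-01,  1.64648682e-01,  2.26684719e-05, -1.10330847e-03]), 'ft_force': array([-0.95034066, -0.68916738, -0.28414159]), 'grip_width': 0.08721457926144692}
top {'fx': 488.779358953172, 'fy': 488.779358953172, 'cx': 315.16591567965776, 'cy': 246.84869503957844, 'xyz': array([ 0.33118862, -0.02485742,  1.35129073]), 'orientation': array([ 0.71208554, -0.69571033,  0.07631041, -0.05566009])}
stand [([239.0, 199.7, 359.2, 330.6], 0.59)]
wheel [([256.9, 224.4, 343.4, 311.0], 0.94)]
pointer [([254.4, 224.0, 341.1, 312.3], 0.71), ([505.6, 278.8, 519.2, 349.1], 0.26)]
knob [([284.2, 222.7, 311.1, 281.8], 0.77), ([239.8, 200.0, 360.8, 333.5], 0.45)]
crank [([282.4, 227.6, 310.3, 277.3], 0.75), ([274.2, 284.4, 294.6, 300.6], 0.73)]
brake_block [([276.8, 280.8, 292.4, 299.2], 0.56)]
scene {'fx': 445.3048224671306, 'fy': 445.3048224671306, 'cx': 325.5860170583922, 'cy': 245.6244941039909, 'xyz': array([0.8665363 , 0.55757882, 1.298116  ]), 'orientation': array([ 0.23165447,  0.94089593, -0.24020161, -0.05791582])}
stand [([285.7, 217.4, 383.8, 291.6], 0.87)]
wheel [([303.4, 217.5, 377.3, 282.6], 0.82)]
pointer [([301.9, 217.4, 375.2, 286.4], 0.87)]
knob [([313.8, 234.1, 352.9, 261.3], 0.56)]
crank [([313.7, 237.6, 353.1, 262.4], 0.81)]
brake_block [([302.6, 216.6, 377.8, 282.1], 0.18)]
```

View pics/top0.png

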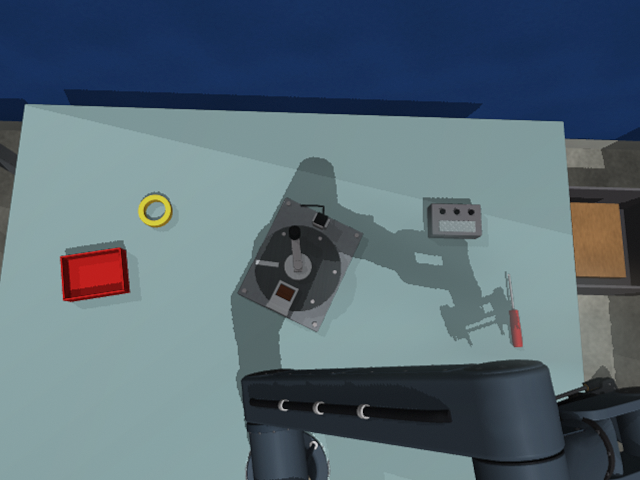

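View pics/scene0.png

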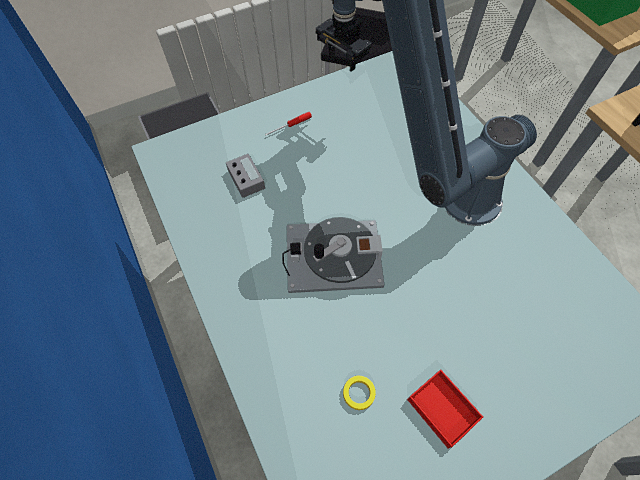

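Top view: the shaft is at about (297,267), knob top (294,233), pickup (321,219), pointer on the left (267,263) and brake (286,293). The scene camera also sees the wheel, centre about (340,248). Next I'll localise these precisely.

```bash
cat > h.py <<'E'
import numpy as np, cv2
from scipy.spatial.transform import Rotation as R
from rig import robot
def proj(P,c):
    m=robot.camera_model(c); q=R.from_quat(m['orientation']).inv().apply(np.atleast_2d(P)-m['xyz'])
    return np.c_[m['fx']*q[:,0]/q[:,2]+m['cx'],m['fy']*q[:,1]/q[:,2]+m['cy']]
def unproj(uv,z,c):
    m=robot.camera_model(c); d=R.from_quat(m['orientation']).apply([(uv[0]-m['cx'])/m['fx'],(uv[1]-m['cy'])/m['fy'],1])
    return m['xyz']+d*(z-m['xyz'][2])/d[2]
def polar(im,S,c,z=.068,r=np.arange(40,116,2)/1000,n=720):
    a=np.arange(n)*2*np.pi/n
    P=np.stack([S[0]+np.outer(r,np.cos(a)),S[1]+np.outer(r,np.sin(a)),np.full((len(r),n),z)],-1)
    uv=proj(P.reshape(-1,3),c).astype(np.float32).reshape(len(r),n,2)
    return cv2.remap(im,uv[...,0],uv[...,1],cv2.INTER_LINEAR)
E
python3 - <<'E'
from h import *
from scipy.optimize import least_squares
for c,w,k in(('top',[256.9,224.4,343.4,311],None),('scene',[303.4,217.5,377.3,282.6],None)):
    im=cv2.imread(f'pics/{c}0.png'); g=cv2.cvtColor(im,cv2.COLOR_BGR2GRAY).astype(np.float32)
    # wheel edge: maximise mean radial brightness step at r=115mm, z=68
    S0=unproj([(w[0]+w[2])/2,(w[1]+w[3])/2],.06,c)[:2]
    gb=cv2.GaussianBlur(g,(0,0),.7)
    def f(s):
        p=polar(gb,s,c,r=np.array([.107,.110,.120,.123]),n=360)
        return -np.median(p[2]+p[3]-p[0]-p[1])
    from scipy.optimize import brute,fmin
    s=brute(f,[(S0[0]-.012,S0[0]+.012),(S0[1]-.012,S0[1]+.012)],Ns=25,finish=None)
    print(c,'rect',S0,'edge',s,f(s))
    x,y=proj([*s,.068],c)[0]
    x,y=int(x),int(y); cr=im[y-75:y+75,x-100:x+100]; cv2.imwrite(f'pics/{c}crop.png',cv2.resize(cr,None,fx=4,fy=4,interpolation=cv2.INTER_CUBIC)); print('crop origin',x-100,y-75)
E
```

```text
top rect [ 0.51829101 -0.02135263] edge [ 0.51829101 -0.01435263] -69.0965
crop origin 197 192
scene rect [ 0.52207152 -0.00637102] edge [ 0.52307152 -0.00737102] -87.54735
crop origin 239 173
```

View pics/topcrop.png

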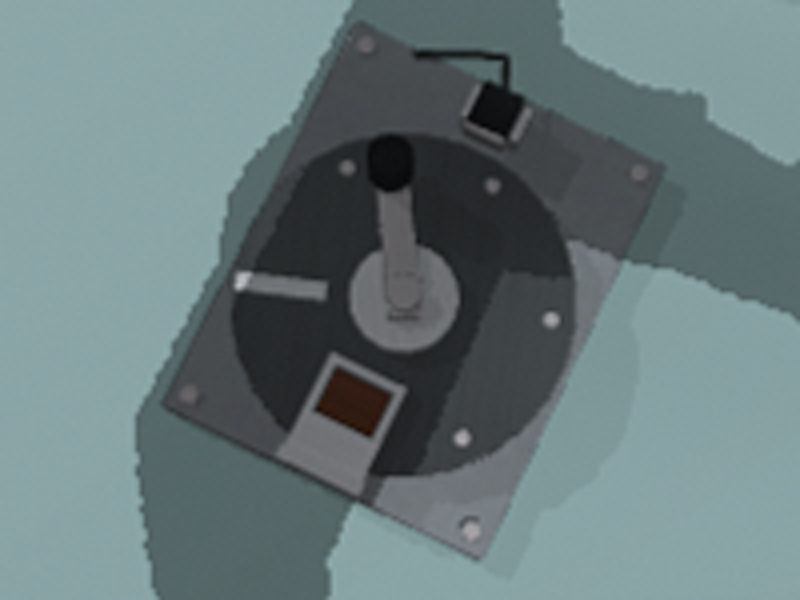

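View pics/scenecrop.png

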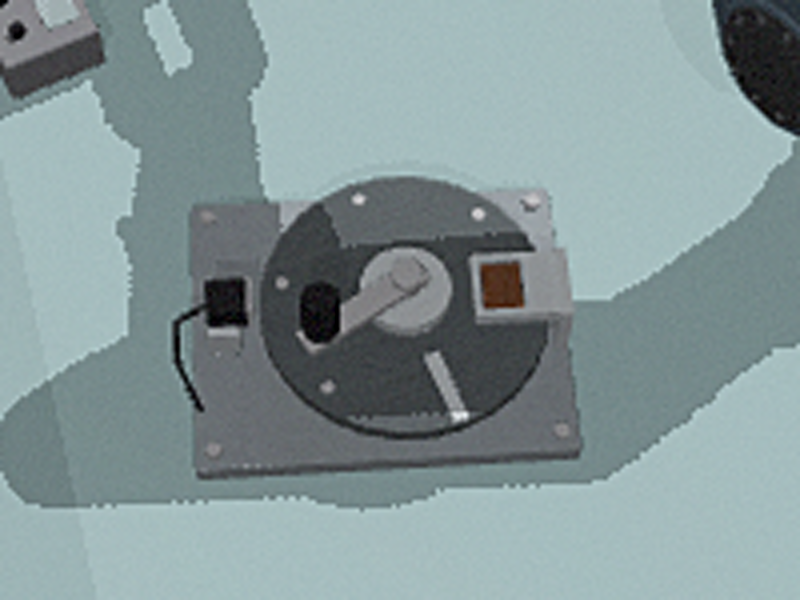

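Both crops are clear: bright pointer with white tip on the left (top crop 237,280), pickup (497,110), brake frame (350,410) and knob (391,160). Fitting the stand pose from corners, coupling and bolts.

Run:
```python
from h import *
from scipy.optimize import least_squares
D={'top':dict(o=(197,192),cor=[(360,22),(665,165),(478,560),(165,405)],hub=(405,297),pt=[(240,281),(326,292)],kn=(391,158),bolts=[(347,167),(492,186),(551,319),(461,438)],pick=(497,110)),
'scene':dict(o=(239,173),cor=[(192,207),(548,190),(578,452),(198,475)],hub=(405,288),pt=[(459,415),(431,354)],kn=(320,298),bolts=[(359,200),(478,214),(282,283),(327,387)],pick=(226,301))}
for c,d in D.items():
    w=lambda p,z:unproj(np.array(p)/4-.375+d['o'],z,c)[:2]
    C=np.array([w(p,.030) for p in d['cor']]); H=w(d['hub'],.089)
    loc=np.array([(.17,.12),(.17,-.12),(-.13,-.12),(-.13,.12)])
    if c=='scene': loc=loc[[1,2,3,0]]
    f=lambda v:(np.r_[loc,[[0,0]]]@np.array([[np.cos(v[2]),np.sin(v[2])],[-np.sin(v[2]),np.cos(v[2])]])+v[:2]-np.r_[C,[H]]).ravel()
    s=least_squares(f,[.52,-.01,-.4]); v=s.x
    print(c,'stand',v.round(4),'deg',np.degrees(v[2]).round(2),'res mm',(s.fun*1000).round(1),'hub',H.round(4))
    pol=lambda p,z:(np.hypot(*(w(p,z)-v[:2])).round(4),np.degrees(np.arctan2(*(w(p,z)-v[:2])[::-1])).round(1))
    print(' pointer',[pol(p,.068) for p in d['pt']],'knob',w(d['kn'],.155).round(4),pol(d['kn'],.155))
    print(' bolts',[pol(p,.069) for p in d['bolts']],'pickup',pol(d['pick'],.09))
```

```text
top stand [ 0.5187 -0.0154 -0.4271] deg -24.47 res mm [ 1.9  1.6 -0.8 -2.3 -1.1 -2.5 -0.   3.3 -0.  -0. ] hub [ 0.5187 -0.0154]
 pointer [(np.float64(0.1102), np.float64(84.2)), (np.float64(0.0528), np.float64(84.3))] knob [ 0.5966 -0.0048] (np.float64(0.0786), np.float64(7.8))
 bolts [(np.float64(0.099), np.float64(24.7)), (np.float64(0.0974), np.float64(-35.2)), (np.float64(0.0973), np.float64(-95.5)), (np.float64(0.0973), np.float64(-156.4))] pickup (np.float64(0.1393), np.float64(-24.4))
scene stand [ 0.5222 -0.0096 -0.4255] deg -24.38 res mm [ 1.6 -0.7 -0.7 -0.4 -2.9  2.4  2.1 -2.3 -0.1  0.9] hub [ 0.5223 -0.0106]
 pointer [(np.float64(0.1052), np.float64(84.4)), (np.float64(0.0498), np.float64(85.2))] knob [ 0.6    -0.0011] (np.float64(0.0783), np.float64(6.3))
 bolts [(np.float64(0.0996), np.float64(-96.5)), (np.float64(0.0996), np.float64(-154.6)), (np.float64(0.0981), np.float64(-37.2)), (np.float64(0.0961), np.float64(23.1))] pickup (np.float64(0.1391), np.float64(-23.1))
```

```bash
python3 -m jog '{"dp":[[43,-32,0],[86,-65,0],[129,-97,0],[172,-130,0],[215,-162,0],[258,-195,0],[301,-227,0],[344,-260,0],[387,-292,0],[430,-325,0],[473,-357,0],[516,-390,0]],"delta_rot":[[0,0,0.07],[0,0,0.14],[0,0,0.21],[0,0,0.28],[0,0,0.35],[0,0,0.42],[0,0,0.49],[0,0,0.56],[0,0,0.63],[0,0,0.70],[0,0,0.77],[0,0,0.84]],"gripper":[1,1,1,1,1,1,1,1,1,1,1,1]}'
cat >> h.py <<'E'
def tool(dw,R0=None): # world shift (m) -> tool axes mm
    return (R.from_quat(robot.get_obs()['tool_rot']).inv().apply(dw)*1000).round(1)
E
python3 - <<'E'
from h import *
o=robot.get_obs(); x=R.from_quat(o['tool_rot']).as_matrix()
print(o['position'],'x',x[:,0],'q',o['q'].round(2)); print(tool(np.array([.598,-.003,.222])-o['position']))
E
```

```text
time: 1.9
position: [0.5394, -0.0917, 0.2229]
tool_rot: [0.967, -0.253, 0.0, 0.0]
ft_force: [1.1, -0.8, -0.1]
grip_width: 0.0867
grip_force: 0.0
[ 0.53940253 -0.09170172  0.22287426] x [ 8.71764939e-01 -4.89923598e-01  8.71495988e-04] q [-0.37  0.42  1.63 -0.    1.09  1.71]
[   7.6 -106.     0.9]
```

```bash
python3 -m jog '{"dp":[[2,-30,0],[4,-60,0],[4,-60,0],[4,-60,0]],"delta_rot":[[0,0,0],[0,0,0],[0,0,0],[0,0,0]],"gripper":[1,1,1,1]}'
python3 - <<'E'
from h import *
o=robot.get_obs()
print(tool(np.array([.598,-.003,.120])-o['position']))
cv2.imwrite('pics/s1.png',cv2.resize(robot.camera('scene')[150:330,220:460,::-1],None,fx=3,fy=3))
E
```

```text
time: 2.3
position: [0.571, -0.0426, 0.2225]
tool_rot: [0.968, -0.251, -0.0, 0.0]
ft_force: [-0.3, 0.3, -0.9]
grip_width: 0.087
grip_force: 0.0
[  4.4 -47.8 102.4]
```

View pics/s1.png

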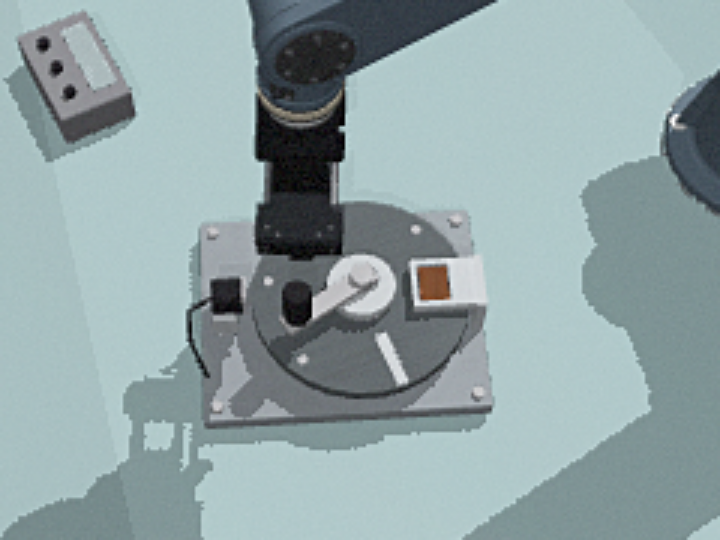

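The view is excellent: the gripper sits narrow at (300,150–250), and knob (297,300), pointer (393,360), pickup (226,296) all show. The TCP is still short of the knob.

```bash
python3 -m jog '{"dp":[[4,-47,0],[4,-47,0],[4,-47,0]],"delta_rot":[[0,0,0],[0,0,0],[0,0,0]],"gripper":[1,1,1]}'
python3 - <<'E'
from h import *
o=robot.get_obs()
print(o['joint_velocities'].round(3),tool(np.array([.598,-.003,.120])-o['position']))
E
```

```text
time: 2.65
position: [0.5971, -0.0047, 0.2224]
tool_rot: [0.968, -0.252, -0.0, 0.0]
ft_force: [-0.5, -0.3, 0.9]
grip_width: 0.087
grip_force: 0.0
[-0.021 -0.007  0.018 -0.004  0.001  0.   ] [  0.   -2.  102.4]
```

```bash
python3 -m jog '{"dp":[[0,-2,35],[0,-2,70],[0,-2,102],[0,-2,102],[0,-2,102],[0,-2,102],[0,-2,102],[0,-2,102],[0,-2,102],[0,-2,102]],"delta_rot":[[0,0,0],[0,0,0],[0,0,0],[0,0,0],[0,0,0],[0,0,0],[0,0,0],[0,0,0],[0,0,0],[0,0,0]],"gripper":[1,1,1,1,-1,-1,-1,-1,-1,-1]}' 20
python3 - <<'E'
from h import *
im=robot.camera('scene');cv2.imwrite('pics/s2.png',im[:,:,::-1])
cv2.imwrite('pics/s2c.png',cv2.resize(im[150:330,220:460,::-1],None,fx=3,fy=3))
cv2.imwrite('pics/t2.png',robot.camera('top')[:,:,::-1])
E
```

```text
time: 3.65
position: [0.5987, -0.0022, 0.1211]
tool_rot: [0.968, -0.252, 0.0, -0.0]
ft_force: [0.6, 0.6, 0.2]
grip_width: 0.0468
grip_force: 0.0
```

View pics/s2c.png

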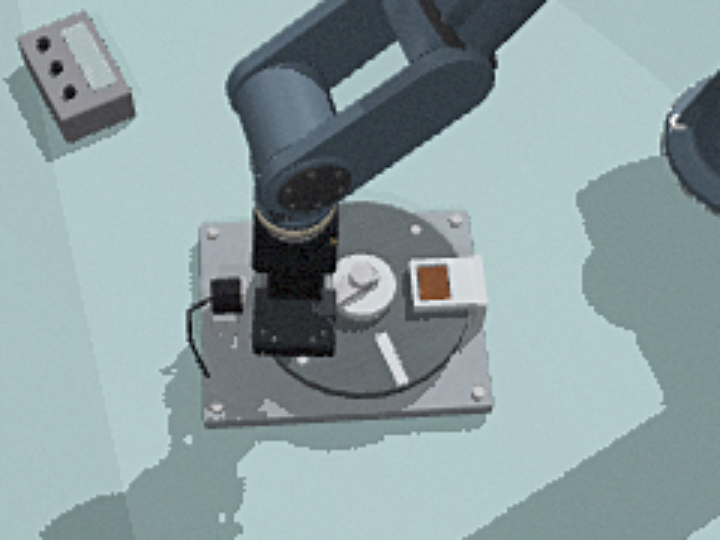

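Gripper around the knob at about (297,325); pointer at (393,360) is still visible; fingers not yet fully closed. Finish closing, and build the pointer detector.

```bash
python3 -m jog '{"dp":[[0,0,0],[0,0,0],[0,0,0],[0,0,0]],"delta_rot":[[0,0,0],[0,0,0],[0,0,0],[0,0,0]],"gripper":[-1,-1,-1,-1]}' 20
cat >> h.py <<'E'
SC={'scene':(.5222,-.0096),'top':(.5187,-.0154)}; YAW=-24.4
def pointer(im,c='scene',n=720):
    """candidates: (score, wheel angle deg against the mark), best first"""
    g=cv2.cvtColor(im,cv2.COLOR_RGB2GRAY).astype(float)
    p=polar(g,SC[c],c,r=np.arange(58,107,2)/1000,n=n)
    w=lambda k:np.roll(p,int(k*n/360),1)
    inn=(w(-2)+w(0)+w(2))/3; side=np.maximum(w(9),w(-9))
    s=np.percentile(inn-side,25,axis=0)      # bright all along the radius, darker both sides
    s=cv2.GaussianBlur(np.r_[s,s,s][None],(0,0),3)[0][n:2*n]
    out=[]
    for _ in range(3):
        i=int(s.argmax()); 
        k=np.arange(i-8,i+9)%n; v=np.clip(s[k]-s[i]*.4,0,None); d=(v*np.arange(-8,9)).sum()/max(v.sum(),1e-9)
        a=((i+d)*360/n-YAW)%360; out.append((round(s[i],1),round(a,1))); s[np.arange(i-24,i+25)%n]=-99
    return out
def look(c='scene'):
    im=robot.camera(c); o=robot.get_obs()
    print(round(o['time'],2),c,pointer(im,c),'F',o['ft_force'].round(1)); cv2.imwrite(f"pics/z{o['time']:.2f}{c}.png",im[:,:,::-1])
E
cat > look.py <<'E'
import sys; from h import *
look(sys.argv[1] if len(sys.argv)>1 else 'scene')
E
cat > plan.py <<'E'
import sys,numpy as np
# plan.py start_deg speed(rad/s per row list or const) n  -> rows in tool axes (alpha measured in the tool frame), radius 80
a0=np.radians(float(sys.argv[1])); w=[float(x) for x in sys.argv[2].split(',')]; n=int(sys.argv[3]) if len(sys.argv)>3 else len(w)
w=(w+[w[-1]]*n)[:n]; a=a0+np.cumsum(w)*.1
P=lambda a:np.round(np.c_[80*np.cos(a),-80*np.sin(a)]).astype(int)
d=P(a)-P(np.array([a0])); print('[[0,0,0]]*n gripper -1; end deg %.3f'%np.degrees(a[-1])); print(str([[int(x),int(y),0] for x,y in d]).replace(' ',''))
E
python3 - <<'E'
from h import *
for f,c in(('top0','top'),('scene0','scene'),('s2','scene'),('t2','top')): print(f,pointer(cv2.imread(f'pics/{f}.png')[:,:,::-1],c))
o=robot.get_obs(); print(o['position'],o['grip_width'],o['grip_force'],o['ft_force'],o['moment'])
E
python3 plan.py 36.9 0.4,0.7,0.8 6
```

```text
time: 4.15
position: [0.5985, -0.0023, 0.1205]
tool_rot: [0.968, -0.252, 0.0, -0.0]
ft_force: [0.1, 0.5, -0.2]
grip_width: 0.0296
grip_force: 20.0
top0 [(np.float64(61.2), np.float64(108.3)), (np.float64(-0.5), np.float64(86.9)), (np.float64(-0.5), np.float64(349.4))]
scene0 [(np.float64(70.0), np.float64(109.4)), (np.float64(-1.2), np.float64(284.9)), (np.float64(-1.4), np.float64(30.4))]
s2 [(np.float64(93.7), np.float64(109.4)), (np.float64(2.0), np.float64(171.2)), (np.float64(-1.1), np.float64(232.4))]
t2 [(np.float64(-0.2), np.float64(190.9)), (np.float64(-0.3), np.float64(90.4)), (np.float64(-0.3), np.float64(7.4))]
[ 0.59848812 -0.00226508  0.12054824] 0.029595190899477968 19.999988372437656 [ 0.05519877  0.50121039 -0.17646513] [ 0.04000635  0.01922184 -0.00757907]
[[0,0,0]]*n gripper -1; end deg 61.537
[[-2,-3,0],[-6,-7,0],[-10,-11,0],[-15,-15,0],[-20,-19,0],[-26,-22,0]]
```

```bash
python3 -m jog '{"dp":[[-2,-3,0],[-6,-7,0],[-10,-11,0],[-15,-15,0],[-20,-19,0],[-26,-22,0]],"delta_rot":[[0,0,0],[0,0,0],[0,0,0],[0,0,0],[0,0,0],[0,0,0]],"gripper":[-1,-1,-1,-1,-1,-1]}'
python3 look.py; python3 plan.py 61.537 1 6;python3 plan.py 95.9145 1 6
```

```text
time: 4.75
position: [0.5867, 0.0304, 0.1206]
tool_rot: [0.968, -0.252, 0.001, -0.0]
ft_force: [1.4, 1.0, -1.8]
grip_width: 0.0296
grip_force: 20.0
4.8 scene [(np.float64(95.8), np.float64(113.1)), (np.float64(10.8), np.float64(312.9)), (np.float64(1.1), np.float64(171.0))] F [ 2.2  2.3 -0.9]
[[0,0,0]]*n gripper -1; end deg 95.914
[[-7,-4,0],[-15,-7,0],[-22,-8,0],[-30,-10,0],[-38,-10,0],[-46,-10,0]]
[[0,0,0]]*n gripper -1; end deg 130.292
[[-8,2,0],[-16,4,0],[-23,6,0],[-31,10,0],[-37,14,0],[-44,19,0]]
```

```bash
python3 -m jog '{"dp":[[-7,-4,0],[-15,-7,0],[-22,-8,0],[-30,-10,0],[-38,-10,0],[-46,-10,0]],"delta_rot":[[0,0,0],[0,0,0],[0,0,0],[0,0,0],[0,0,0],[0,0,0]],"gripper":[-1,-1,-1,-1,-1,-1]}'
python3 -m jog '{"dp":[[-8,2,0],[-16,4,0],[-23,6,0],[-31,10,0],[-37,14,0],[-44,19,0]],"delta_rot":[[0,0,0],[0,0,0],[0,0,0],[0,0,0],[0,0,0],[0,0,0]],"gripper":[-1,-1,-1,-1,-1,-1]}'
python3 look.py; python3 plan.py 130.2917 1 6;python3 plan.py 164.6692 1 6
```

```text
time: 5.4
position: [0.5504, 0.0613, 0.1205]
tool_rot: [0.968, -0.252, -0.0, -0.0]
ft_force: [1.0, 0.1, -0.0]
grip_width: 0.0296
grip_force: 20.0
time: 6.0
position: [0.5022, 0.0658, 0.1205]
tool_rot: [0.968, -0.252, -0.001, -0.0]
ft_force: [-1.1, 2.5, 0.2]
grip_width: 0.0295
grip_force: 20.0
6.05 scene [(np.float64(-1.1), np.float64(151.4)), (np.float64(-1.1), np.float64(72.9)), (np.float64(-1.3), np.float64(254.9))] F [-2.4  3.5  3.1]
[[0,0,0]]*n gripper -1; end deg 164.669
[[-6,5,0],[-11,11,0],[-15,18,0],[-19,25,0],[-23,32,0],[-25,40,0]]
[[0,0,0]]*n gripper -1; end deg 199.047
[[-2,8,0],[-3,16,0],[-3,24,0],[-2,32,0],[-1,39,0],[1,47,0]]
```

```bash
python3 -m jog '{"dp":[[-6,5,0],[-11,11,0],[-15,18,0],[-19,25,0],[-23,32,0],[-25,40,0]],"delta_rot":[[0,0,0],[0,0,0],[0,0,0],[0,0,0],[0,0,0],[0,0,0]],"gripper":[-1,-1,-1,-1,-1,-1]}'|grep force
python3 look.py
python3 plan.py 164.6692 1.3,1.6,1.9,2.2,2.4 12
python3 plan.py 317.082 2.4 12; python3 plan.py 122.095 2.4 12
```

```text
ft_force: [-2.5, 2.5, 1.3]
grip_force: 20.0
6.7 scene [(np.float64(-0.3), np.float64(163.9)), (np.float64(-0.9), np.float64(266.9)), (np.float64(-1.3), np.float64(24.9))] F [-2.6  1.4  2. ]
[[0,0,0]]*n gripper -1; end deg 314.784
[[-2,10,0],[-3,23,0],[-1,38,0],[4,55,0],[14,71,0],[28,84,0],[44,94,0],[63,100,0],[82,101,0],[101,97,0],[118,90,0],[133,78,0]]
[[0,0,0]]*n gripper -1; end deg 482.094
[[11,-15,0],[18,-33,0],[21,-52,0],[19,-71,0],[13,-89,0],[3,-105,0],[-11,-118,0],[-28,-128,0],[-46,-133,0],[-65,-134,0],[-84,-130,0],[-102,-122,0]]
[[0,0,0]]*n gripper -1; end deg 287.107
[[-14,12,0],[-26,28,0],[-34,45,0],[-37,64,0],[-36,83,0],[-30,101,0],[-20,118,0],[-6,131,0],[10,141,0],[29,147,0],[48,148,0],[67,144,0]]
```

```bash
python3 -m jog '{"dp":[[-2,10,0],[-3,23,0],[-1,38,0],[4,55,0],[14,71,0],[28,84,0],[44,94,0],[63,100,0],[82,101,0],[101,97,0],[118,90,0],[133,78,0]],"delta_rot":[[0,0,0],[0,0,0],[0,0,0],[0,0,0],[0,0,0],[0,0,0],[0,0,0],[0,0,0],[0,0,0],[0,0,0],[0,0,0],[0,0,0]],"gripper":[-1,-1,-1,-1,-1,-1,-1,-1,-1,-1,-1,-1]}'|grep force
python3 look.py
python3 plan.py 314.784 2.4 8
python3 plan.py 424.793 2.4 12
```

```text
ft_force: [-1.8, 8.2, 3.6]
grip_force: 20.0
7.95 scene [(np.float64(1.9), np.float64(171.1)), (np.float64(-0.4), np.float64(106.9)), (np.float64(-0.9), np.float64(123.4))] F [0.3 6.2 2.8]
[[0,0,0]]*n gripper -1; end deg 424.792
[[12,-15,0],[20,-33,0],[24,-51,0],[23,-71,0],[17,-89,0],[8,-105,0],[-6,-119,0],[-22,-129,0]]
[[0,0,0]]*n gripper -1; end deg 589.805
[[-18,-6,0],[-37,-8,0],[-56,-5,0],[-74,3,0],[-89,14,0],[-101,29,0],[-110,46,0],[-114,65,0],[-113,84,0],[-108,102,0],[-99,119,0],[-86,133,0]]
```

```bash
python3 -m jog '{"dp":[[12,-15,0],[20,-33,0],[24,-51,0],[23,-71,0],[17,-89,0],[8,-105,0],[-6,-119,0],[-22,-129,0]],"delta_rot":[[0,0,0],[0,0,0],[0,0,0],[0,0,0],[0,0,0],[0,0,0],[0,0,0],[0,0,0]],"gripper":[-1,-1,-1,-1,-1,-1,-1,-1]}'|grep force
python3 look.py
python3 plan.py 64.793 2.4 6
python3 plan.py 147.3 2.4 6
```

```text
ft_force: [-1.5, -2.0, 0.4]
grip_force: 20.0
8.8 scene [(np.float64(2.3), np.float64(312.1)), (np.float64(2.0), np.float64(171.1)), (np.float64(-1.0), np.float64(97.4))] F [-0.9  4.  -0.5]
[[0,0,0]]*n gripper -1; end deg 147.299
[[-18,-6,0],[-37,-8,0],[-56,-5,0],[-74,3,0],[-89,14,0],[-101,29,0]]
[[0,0,0]]*n gripper -1; end deg 229.806
[[-9,17,0],[-13,36,0],[-12,55,0],[-7,73,0],[2,90,0],[15,104,0]]
```

```bash
python3 -c "
import cv2
cv2.imwrite('pics/v7.png',cv2.vconcat([cv2.resize(cv2.imread(f'pics/z{t}scene.png')[190:300,260:420],None,fx=2.5,fy=2.5) for t in('7.95','8.80')]))"
```

```text
(no output)
```

View pics/v7.png

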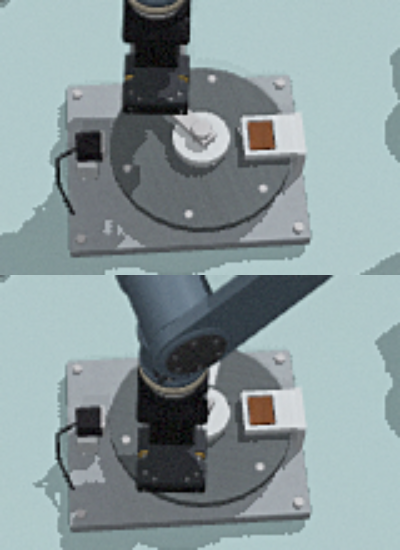

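Both frames show the bolts (top frame: 213,78; 127,168; 188,213; 263,188) though the pointer is hidden by the gripper/arm. I add the 60° bolt comb as a second cue.

```bash
cat >> h.py <<'E'
def bolts(im,c='scene',n=720):
    "wheel angle mod 60 deg from bolt heads (r 98 mm, at 60 deg steps from the pointer)"
    g=cv2.cvtColor(im,cv2.COLOR_RGB2GRAY).astype(float)
    p=polar(g,SC[c],c,r=np.array([86,88,96,98,100,108,109])/1000,n=n)
    w=lambda k:np.roll(p[2:5].max(0),int(k*n/360))
    s=p[2:5].mean(0)-np.maximum.reduce([p[:2].mean(0),p[5:].mean(0),w(7),w(-7)])
    s=cv2.GaussianBlur(np.r_[s,s,s][None],(0,0),2)[0][n:2*n]; out=[]
    for _ in range(6):
        i=int(s.argmax())
        if s[i]<8: break
        k=np.arange(i-6,i+7)%n; v=np.clip(s[k]-s[i]*.4,0,None); d=(v*np.arange(-6,7)).sum()/v.sum()
        out.append((int(s[i]),round(((i+d)*360/n-YAW)%360,1),round(((i+d)*360/n-YAW)%60,1))); s[np.arange(i-20,i+21)%n]=-99
    return out
def look(c='scene'):
    im=robot.camera(c); o=robot.get_obs(); cv2.imwrite(f"pics/z{o['time']:.2f}{c}.png",im[:,:,::-1])
    print(round(o['time'],2),'ptr',[tuple(map(float,x)) for x in pointer(im,c) if x[0]>20],'bolts',[tuple(map(float,x)) for x in bolts(im,c)],'F',o['ft_force'].round(0))
E
python3 - <<'E'
from h import *
import glob
for f in ['pics/scene0.png','pics/s2.png']+sorted(glob.glob('pics/z*scene.png')):
    im=cv2.imread(f)[:,:,::-1]; print(f,[float(x[1]) for x in pointer(im) if x[0]>20],[tuple(map(float,x)) for x in bolts(im)])
E
```

```text
pics/scene0.png [109.4] [(71.0, 230.1, 50.1), (69.0, 346.7, 46.7), (60.0, 287.8, 47.8), (57.0, 47.5, 47.5)]
pics/s2.png [109.4] [(83.0, 47.5, 47.5), (73.0, 230.0, 50.0)]
pics/z4.80scene.png [113.1] [(94.0, 350.0, 50.0), (69.0, 233.5, 53.5)]
pics/z6.05scene.png [] [(90.0, 8.8, 8.8), (72.0, 309.1, 9.1), (50.0, 70.4, 10.4), (48.0, 252.7, 12.7), (35.0, 212.3, 32.3)]
pics/z6.70scene.png [] [(91.0, 21.4, 21.4), (79.0, 321.6, 21.6), (60.0, 263.5, 23.5), (51.0, 83.4, 23.4), (14.0, 146.1, 26.1)]
pics/z7.95scene.png [] [(76.0, 139.0, 19.0), (73.0, 76.9, 16.9), (66.0, 257.6, 17.6), (63.0, 15.7, 15.7)]
pics/z8.80scene.png [] [(89.0, 12.1, 12.1), (78.0, 135.2, 15.2)]
```

```bash
python3 plan.py 64.793 2.7053 12; python3 plan.py 250.793 2.7053 12; python3 plan.py 76.793 2.7053 12;  python3 plan.py 262.793 2.7053 12
```

```text
[[0,0,0]]*n gripper -1; end deg 250.796
[[-21,-7,0],[-42,-8,0],[-63,-3,0],[-82,8,0],[-97,23,0],[-108,42,0],[-113,63,0],[-113,84,0],[-107,105,0],[-95,123,0],[-80,138,0],[-60,148,0]]
[[0,0,0]]*n gripper -1; end deg 436.796
[[21,4,0],[42,2,0],[63,-5,0],[80,-17,0],[94,-34,0],[103,-54,0],[106,-75,0],[103,-96,0],[95,-116,0],[82,-133,0],[64,-146,0],[44,-154,0]]
[[0,0,0]]*n gripper -1; end deg 262.796
[[-21,-2,0],[-42,2,0],[-62,11,0],[-78,25,0],[-90,43,0],[-97,64,0],[-98,85,0],[-93,106,0],[-82,125,0],[-67,141,0],[-49,152,0],[-28,157,0]]
[[0,0,0]]*n gripper -1; end deg 448.796
[[22,0,0],[42,-6,0],[61,-17,0],[75,-33,0],[85,-52,0],[90,-73,0],[88,-95,0],[81,-115,0],[69,-133,0],[53,-147,0],[33,-156,0],[12,-159,0]]
```

```bash
python3 -m jog '{"dp":[[-21,-7,0],[-42,-8,0],[-63,-3,0],[-82,8,0],[-97,23,0],[-108,42,0],[-113,63,0],[-113,84,0],[-107,105,0],[-95,123,0],[-80,138,0],[-60,148,0]],"delta_rot":[[0,0,0],[0,0,0],[0,0,0],[0,0,0],[0,0,0],[0,0,0],[0,0,0],[0,0,0],[0,0,0],[0,0,0],[0,0,0],[0,0,0]],"gripper":[-1,-1,-1,-1,-1,-1,-1,-1,-1,-1,-1,-1]}'|grep force
python3 look.py
python3 -m jog '{"dp":[[21,4,0],[42,2,0],[63,-5,0],[80,-17,0],[94,-34,0],[103,-54,0],[106,-75,0],[103,-96,0],[95,-116,0],[82,-133,0],[64,-146,0],[44,-154,0]],"delta_rot":[[0,0,0],[0,0,0],[0,0,0],[0,0,0],[0,0,0],[0,0,0],[0,0,0],[0,0,0],[0,0,0],[0,0,0],[0,0,0],[0,0,0]],"gripper":[-1,-1,-1,-1,-1,-1,-1,-1,-1,-1,-1,-1]}'|grep force
python3 look.py
```

```text
ft_force: [8.2, 9.2, -7.6]
grip_force: 20.0
10.05 ptr [(77.2, 353.4)] bolts [(71.0, 117.3, 57.3), (58.0, 55.1, 55.1), (50.0, 295.5, 55.5)] F [  3.  -3. -12.]
ft_force: [-2.3, -3.0, 1.1]
grip_force: 20.0
11.3 ptr [(59.8, 107.5)] bolts [(94.0, 343.2, 43.2), (76.0, 226.7, 46.7), (59.0, 43.9, 43.9), (13.0, 103.7, 43.7)] F [-2.  4.  1.]
```

```bash
python3 -m jog '{"dp":[[-21,-2,0],[-42,2,0],[-62,11,0],[-78,25,0],[-90,43,0],[-97,64,0],[-98,85,0],[-93,106,0],[-82,125,0],[-67,141,0],[-49,152,0],[-28,157,0]],"delta_rot":[[0,0,0],[0,0,0],[0,0,0],[0,0,0],[0,0,0],[0,0,0],[0,0,0],[0,0,0],[0,0,0],[0,0,0],[0,0,0],[0,0,0]],"gripper":[-1,-1,-1,-1,-1,-1,-1,-1,-1,-1,-1,-1]}'|grep force
python3 look.py
python3 -m jog '{"dp":[[22,0,0],[42,-6,0],[61,-17,0],[75,-33,0],[85,-52,0],[90,-73,0],[88,-95,0],[81,-115,0],[69,-133,0],[53,-147,0],[33,-156,0],[12,-159,0]],"delta_rot":[[0,0,0],[0,0,0],[0,0,0],[0,0,0],[0,0,0],[0,0,0],[0,0,0],[0,0,0],[0,0,0],[0,0,0],[0,0,0],[0,0,0]],"gripper":[-1,-1,-1,-1,-1,-1,-1,-1,-1,-1,-1,-1]}'|grep force
python3 look.py
for a in 88.793 274.793 100.793 286.793; do python3 plan.py $a 2.7053 12; done
```

```text
ft_force: [5.2, 9.4, -5.0]
grip_force: 20.0
12.55 ptr [(70.7, 222.5)] bolts [(71.0, 339.0, 39.0), (63.0, 38.4, 38.4), (63.0, 100.6, 40.6), (45.0, 160.1, 40.1), (20.0, 244.6, 4.6)] F [  5.  -1. -11.]
ft_force: [0.0, -1.5, -0.9]
grip_force: 20.0
13.8 ptr [(94.1, 331.0)] bolts [(87.0, 154.9, 34.9), (81.0, 214.9, 34.9), (49.0, 30.5, 30.5)] F [-2.  4.  3.]
[[0,0,0]]*n gripper -1; end deg 274.796
[[-22,2,0],[-42,11,0],[-59,24,0],[-72,41,0],[-80,61,0],[-82,83,0],[-78,104,0],[-69,123,0],[-55,140,0],[-37,152,0],[-17,159,0],[5,160,0]]
[[0,0,0]]*n gripper -1; end deg 460.796
[[21,-5,0],[40,-15,0],[55,-30,0],[67,-48,0],[72,-69,0],[72,-91,0],[66,-112,0],[55,-130,0],[40,-145,0],[21,-155,0],[0,-160,0],[-22,-159,0]]
[[0,0,0]]*n gripper -1; end deg 286.796
[[-20,7,0],[-38,19,0],[-52,36,0],[-61,55,0],[-65,77,0],[-63,98,0],[-55,118,0],[-42,135,0],[-25,148,0],[-5,157,0],[17,159,0],[38,156,0]]
[[0,0,0]]*n gripper -1; end deg 472.796
[[20,-9,0],[36,-23,0],[48,-41,0],[55,-61,0],[57,-83,0],[52,-104,0],[42,-123,0],[28,-139,0],[9,-150,0],[-12,-156,0],[-33,-156,0],[-54,-151,0]]
```

```bash
python3 -m jog '{"dp":[[-22,2,0],[-42,11,0],[-59,24,0],[-72,41,0],[-80,61,0],[-82,83,0],[-78,104,0],[-69,123,0],[-55,140,0],[-37,152,0],[-17,159,0],[5,160,0]],"delta_rot":[[0,0,0],[0,0,0],[0,0,0],[0,0,0],[0,0,0],[0,0,0],[0,0,0],[0,0,0],[0,0,0],[0,0,0],[0,0,0],[0,0,0]],"gripper":[-1,-1,-1,-1,-1,-1,-1,-1,-1,-1,-1,-1]}'|grep force
python3 look.py
python3 -m jog '{"dp":[[21,-5,0],[40,-15,0],[55,-30,0],[67,-48,0],[72,-69,0],[72,-91,0],[66,-112,0],[55,-130,0],[40,-145,0],[21,-155,0],[0,-160,0],[-22,-159,0]],"delta_rot":[[0,0,0],[0,0,0],[0,0,0],[0,0,0],[0,0,0],[0,0,0],[0,0,0],[0,0,0],[0,0,0],[0,0,0],[0,0,0],[0,0,0]],"gripper":[-1,-1,-1,-1,-1,-1,-1,-1,-1,-1,-1,-1]}'|grep force
python3 look.py
python3 -m jog '{"dp":[[-20,7,0],[-38,19,0],[-52,36,0],[-61,55,0],[-65,77,0],[-63,98,0],[-55,118,0],[-42,135,0],[-25,148,0],[-5,157,0],[17,159,0],[38,156,0]],"delta_rot":[[0,0,0],[0,0,0],[0,0,0],[0,0,0],[0,0,0],[0,0,0],[0,0,0],[0,0,0],[0,0,0],[0,0,0],[0,0,0],[0,0,0]],"gripper":[-1,-1,-1,-1,-1,-1,-1,-1,-1,-1,-1,-1]}'|grep force
python3 look.py
```

```text
ft_force: [6.2, 13.7, -3.0]
grip_force: 20.0
15.05 ptr [(95.7, 90.1)] bolts [(83.0, 151.9, 31.9), (69.0, 328.4, 28.4), (67.0, 213.1, 33.1), (64.0, 28.5, 28.5), (27.0, 255.9, 15.9), (22.0, 280.1, 40.1)] F [ 8.  6. -8.]
ft_force: [-0.3, -4.3, -0.8]
grip_force: 20.0
16.3 ptr [] bolts [(86.0, 21.4, 21.4), (81.0, 145.2, 25.2), (80.0, 322.1, 22.1), (9.0, 265.7, 25.7)] F [-4.  2.  5.]
ft_force: [2.7, 12.1, 0.1]
grip_force: 20.0
17.55 ptr [(74.8, 318.1)] bolts [(79.0, 141.6, 21.6), (69.0, 18.3, 18.3), (64.0, 79.9, 19.9), (19.0, 290.0, 50.0)] F [ 5.  7. -5.]
```

```bash
python3 plan.py 286.793 1.3,0 2; python3 -m jog '{"dp":[[10,-6,0],[10,-6,0],[10,-6,0],[10,-6,0],[10,-6,0],[10,-6,0],[10,-6,0],[10,-6,0],[10,-6,0],[10,-6,0],[10,-6,0],[10,-6,0]],"delta_rot":[[0,0,0],[0,0,0],[0,0,0],[0,0,0],[0,0,0],[0,0,0],[0,0,0],[0,0,0],[0,0,0],[0,0,0],[0,0,0],[0,0,0]],"gripper":[-1,-1,-1,-1,-1,-1,-1,-1,-1,-1,-1,-1]}'|grep -E 'force|pos'
python3 look.py; python3 look.py
```

```text
[[0,0,0]]*n gripper -1; end deg 294.241
[[10,-4,0],[10,-4,0]]
position: [0.5127, -0.0919, 0.1206]
ft_force: [-0.3, -4.7, -4.1]
grip_force: 20.0
18.8 ptr [(71.0, 14.4)] bolts [(81.0, 138.5, 18.5), (70.0, 76.5, 16.5), (65.0, 256.8, 16.8), (51.0, 316.6, 16.6), (30.0, 36.0, 36.0), (15.0, 297.3, 57.3)] F [-1. -6. -4.]
18.85 ptr [(73.2, 14.9)] bolts [(75.0, 138.9, 18.9), (72.0, 257.1, 17.1), (69.0, 76.7, 16.7), (56.0, 316.7, 16.7), (31.0, 36.1, 36.1), (19.0, 297.2, 57.2)] F [-1. -5. -3.]
```

```bash
cat > sim.py <<'E'
import sys
# crank speeds per 0.1 s row -> wheel travel (deg), then standing crank
def run(sp,I=.045,b=.052,k=.04,D=.021,lag=.05):
    w=x=c=0;dt=.001
    for i in range(4000):
        j=int(i*dt/.1); u=sp[j] if j<len(sp) else 0
        c+=(u-c)*dt/lag; t=k*c-b*w
        if w==0 and abs(t)<D: continue
        s=1 if (w>0 or (w==0 and t>0)) else -1
        wn=w+(t-D*s)/I*dt
        w=0 if w*wn<0 else wn
        x+=w*dt
    return x*57.3
for a in sys.argv[1:]: print(a,[round(run(eval(a),I),1) for I in(.034,.045)])
E
python3 sim.py '[1.5]*4' '[1.5]*5' '[1.5]*6' '[1.5]*7' '[1.5]*8' '[1.5]*3'
python3 - <<'E'
from h import *
from scipy.optimize import least_squares
im=cv2.imread('pics/z18.85scene.png')
u,v=proj([SC['scene'][0]+.1,SC['scene'][1]-.045,.08],'scene')[0].astype(int); print('crop',u-35,v-26)
cv2.imwrite('pics/v8.png',cv2.resize(im[v-26:v+26,u-35:u+35],None,fx=10,fy=10,interpolation=cv2.INTER_CUBIC))
# centre correction from bolts (first harmonic of residual)
A=[];B=[]
for fr in ([230.1,346.7,287.8,47.5],[138.7,76.6,257,316.65]):
    A.append(fr)
f=lambda p:np.concatenate([[(( (a-p[2+i]+30)%60)-30)-np.degrees((-p[0]*np.sin(np.radians(a+YAW))+p[1]*np.cos(np.radians(a+YAW)))/98) for a in fr] for i,fr in enumerate(A)])
s=least_squares(f,[0,0,48,17]); print(s.x.round(2),s.fun.round(2))
E
```

```text
[1.5]*4 [7.2, 6.1]
[1.5]*5 [10.3, 8.9]
[1.5]*6 [13.7, 12.0]
[1.5]*7 [17.2, 15.2]
[1.5]*8 [20.9, 18.6]
[1.5]*3 [4.4, 3.7]
crop 269 222
[-1.26 -2.71 48.6  17.23] [ 0.39 -0.2  -0.25  0.06  0.15 -0.24 -0.6   0.7 ]
```

View pics/v8.png

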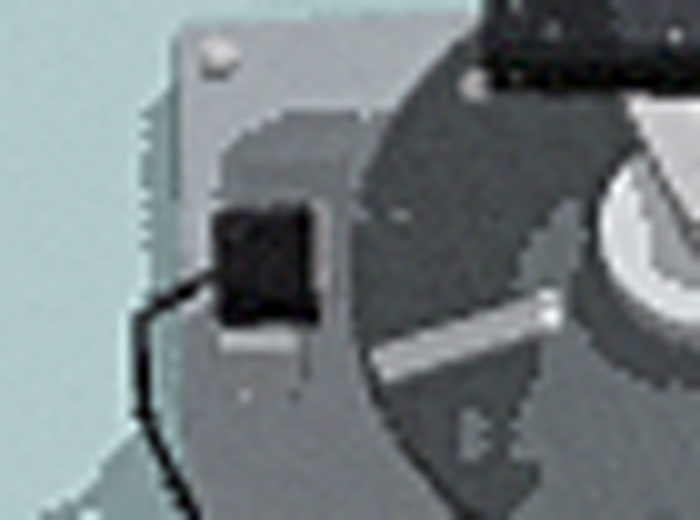

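```bash
sed -i "s/'scene':(.5222,-.0096)/'scene':(.5209,-.0123)/" h.py; python3 sim.py '[1.5]*7+[.75]'
python3 - <<'E'
from h import *
for p in((299.75,248.05),):
    d=unproj(p,.09,'scene')[:2]-SC['scene']; print(np.hypot(*d),np.degrees(np.arctan2(d[1],d[0])))
im=cv2.imread('pics/z18.85scene.png')[:,:,::-1]; print(pointer(im)[0],bolts(im))
E
python3 plan.py 294.241 -1.5,-1.5,-1.5,-1.5,-1.5,-1.5,-1.5,-.75,0
```

```text
[1.5]*7+[.75] [19.0, 16.8]
0.1251987569886673 -20.91534041405872
(np.float64(74.2), np.float64(17.0)) [(95, np.float64(77.2), np.float64(17.2)), (90, np.float64(256.9), np.float64(16.9)), (90, np.float64(137.6), np.float64(17.6)), (66, np.float64(317.6), np.float64(17.6)), (31, np.float64(36.5), np.float64(36.5)), (22, np.float64(297.8), np.float64(57.8))]
[[0,0,0]]*n gripper -1; end deg 229.783
[[-11,4,0],[-23,6,0],[-35,7,0],[-47,6,0],[-59,3,0],[-70,-2,0],[-80,-8,0],[-85,-12,0],[-85,-12,0]]
```

```bash
python3 -m jog '{"dp":[[-11,6,0],[-23,8,0],[-35,9,0],[-47,8,0],[-59,5,0],[-70,0,0],[-80,-6,0],[-85,-10,0],[-85,-10,0],[-85,-10,0],[-85,-10,0],[-85,-10,0]],"delta_rot":[[0,0,0],[0,0,0],[0,0,0],[0,0,0],[0,0,0],[0,0,0],[0,0,0],[0,0,0],[0,0,0],[0,0,0],[0,0,0],[0,0,0]],"gripper":[-1,-1,-1,-1,-1,-1,-1,-1,-1,-1,-1,-1]}'|grep -E 'force|pos'
python3 look.py; python3 look.py; python3 look.py top
```

```text
position: [0.4444, -0.0411, 0.1206]
ft_force: [3.6, 1.8, -6.2]
grip_force: 20.0
20.1 ptr [(94.1, 358.3)] bolts [(94.0, 298.5, 58.5), (93.0, 118.7, 58.7), (71.0, 58.6, 58.6)] F [ 4.  2. -6.]
20.15 ptr [(94.4, 357.9)] bolts [(95.0, 298.4, 58.4), (93.0, 118.6, 58.6), (69.0, 58.3, 58.3)] F [ 4.  1. -6.]
20.2 ptr [(101.4, 358.8)] bolts [(86.0, 118.0, 58.0), (83.0, 298.7, 58.7), (53.0, 58.4, 58.4)] F [ 4.  1. -7.]
```

```bash
python3 sim.py '[1.5]*2' '[1.2]*2' '[1.5]' '[1.3]*2' '[1.8]' '[2.2]'; python3 look.py top; python3 plan.py 229.783 1.2,1.2,0
python3 - <<'E'
from h import *
ims=[cv2.imread(f'pics/z20.{k}.png') for k in('15scene','20top')]
out=[]
for im,c in zip(ims,('scene','top')):
    u,v=proj([.59,-.04,.07],c)[0].astype(int); out.append(cv2.resize(im[v-30:v+30,u-38:u+38],None,fx=5.2,fy=8*.65,interpolation=cv2.INTER_CUBIC)); print(c,u-38,v-30)
cv2.imwrite('pics/v9.png',cv2.hconcat(out))
E
```

```text
[1.5]*2 [2.1, 1.7]
[1.2]*2 [1.1, 0.9]
[1.5] [0.5, 0.4]
[1.3]*2 [1.4, 1.1]
[1.8] [0.8, 0.6]
[2.2] [1.3, 1.0]
20.25 ptr [(100.9, 358.8)] bolts [(85.0, 118.0, 58.0), (84.0, 298.6, 58.6), (54.0, 58.4, 58.4)] F [ 4.  1. -7.]
[[0,0,0]]*n gripper -1; end deg 243.534
[[8,6,0],[16,11,0],[16,11,0]]
scene 278 219
top 269 210
```

View pics/v9.png

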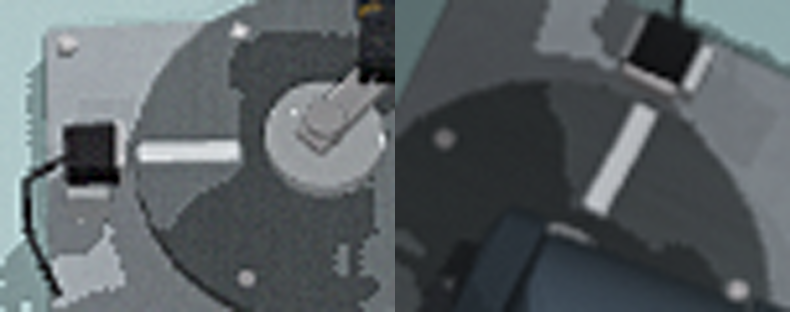

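Left (scene) and right (top): the pointer (190,152)/(625,160) ends just clockwise of the nose middle, agreeing with the measured −1.5°. A small forward pulse follows.

```bash
python3 -m jog '{"dp":[[9,6,0],[18,12,0],[18,12,0],[18,12,0],[18,12,0],[18,12,0],[18,12,0],[18,12,0]],"delta_rot":[[0,0,0],[0,0,0],[0,0,0],[0,0,0],[0,0,0],[0,0,0],[0,0,0],[0,0,0]],"gripper":[-1,-1,-1,-1,-1,-1,-1,-1]}'|grep -E 'force|pos'
python3 look.py; python3 look.py top
```

```text
position: [0.4549, -0.0603, 0.1206]
ft_force: [5.5, 5.0, -5.5]
grip_force: 20.0
21.1 ptr [(72.2, 1.3)] bolts [(94.0, 122.5, 2.5), (70.0, 61.7, 1.7), (54.0, 302.1, 2.1)] F [ 5.  4. -6.]
21.15 ptr [(62.7, 1.9)] bolts [(90.0, 121.9, 1.9), (53.0, 62.4, 2.4), (16.0, 163.6, 43.6), (15.0, 242.4, 2.4)] F [ 6.  4. -7.]
```

```bash
python3 -m jog '{"dp":[[-8,-4,0],[-15,-9,0],[-15,-9,0],[-15,-9,0],[-15,-9,0],[-15,-9,0],[-15,-9,0],[-15,-9,0]],"delta_rot":[[0,0,0],[0,0,0],[0,0,0],[0,0,0],[0,0,0],[0,0,0],[0,0,0],[0,0,0]],"gripper":[-1,-1,-1,-1,-1,-1,-1,-1]}'|grep -E 'force|pos'
python3 look.py; python3 look.py top
```

```text
position: [0.4461, -0.0453, 0.1206]
ft_force: [5.7, 2.3, -6.7]
grip_force: 20.0
22.0 ptr [(96.0, 359.0)] bolts [(96.0, 299.1, 59.1), (89.0, 119.8, 59.8), (72.0, 59.3, 59.3)] F [ 6.  3. -7.]
22.05 ptr [(101.6, 0.1)] bolts [(89.0, 119.1, 59.1), (82.0, 300.2, 0.2), (52.0, 59.5, 59.5)] F [ 5.  3. -7.]
```

```bash
python3 -m jog '{"dp":[[0,0,0],[0,0,0],[0,0,0],[0,0,0],[0,0,0],[0,0,-15],[0,0,-40],[0,0,-70],[0,0,-100],[0,0,-120],[0,0,-120],[0,0,-120]],"delta_rot":[[0,0,0],[0,0,0],[0,0,0],[0,0,0],[0,0,0],[0,0,0],[0,0,0],[0,0,0],[0,0,0],[0,0,0],[0,0,0],[0,0,0]],"gripper":[0.3,0.3,0.3,0.3,0.3,0.3,0.3,0.3,0.3,0.3,0.3,0.3]}'
python3 look.py; python3 look.py top
python3 -c "
import cv2,glob
cv2.imwrite('pics/v10.png',cv2.resize(cv2.imread(sorted(glob.glob('pics/z2*scene.png'))[-1])[150:330,220:460],None,fx=3,fy=3))"
```

```text
time: 23.25
position: [0.4448, -0.0449, 0.2404]
tool_rot: [0.968, -0.252, -0.0, 0.0]
ft_force: [-0.2, -0.5, 0.1]
grip_width: 0.0565
grip_force: 0.0
23.3 ptr [(76.0, 359.1)] bolts [(96.0, 299.1, 59.1), (90.0, 119.8, 59.8), (43.0, 58.6, 58.6), (10.0, 29.4, 29.4)] F [-1.  1. -1.]
23.35 ptr [(46.7, 0.4)] bolts [(85.0, 119.1, 59.1), (35.0, 59.0, 59.0), (8.0, 226.9, 46.9)] F [ 1. -0. -1.]
```

View pics/v10.png

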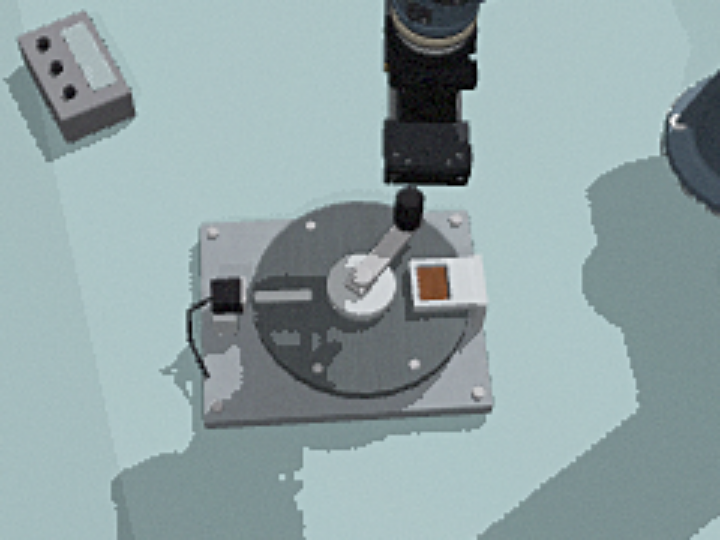

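The pointer (283,296) stands in front of the pickup's nose (226,296). The knob (408,208) is free and the brake block (433,283) is in place, so I'm handing in.

```bash
python3 -c "
from rig import robot
print(robot.hand_in())"
```

```text
the job is handed in; nothing more can be done
None
```

Handed in at about 23 s: the flywheel ran at about 15.2 turns a minute (averages between pictures, about 14.4 to 15.4 with reading scatter) for over 7 s, then was stopped and nudged back and forth to finish within about 1° (2 mm) of the mark; the knob is released, the brake block is in place and I saw no disturbance around the stand.

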